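# Rack the rosette dies and set the end-stop nut

### The job

Complete the neat row on the dark steel rack: stand the two loose rosette die blocks upright on the two empty marked places, square and in line beside the two already there, leaving those and everything else on the table alone. Then screw the brass knurled nut of the rack's end stop clockwise until it bottoms out, back it off a quarter turn so the stop stays free to slide, and keep it gripped in the fingers: finish still holding the nut there, without letting go.

Things in the scene. Friction and masses are not known exactly. Their poses are not given: they have to be found in the camera images.
- rack: Fixed dark steel rack, deck 92 (x) by 340 (y), 20 mm high. Origin on the table under its centre; x points away from the robot, y leftwards along the row. Places 44 mm square outlined in white at y = 136, 84 (taken), 32, -20 mm (empty), x = 0. Lip 5 mm high on the rear edge (x 41 to 45). End-stop plate 50 (x) by 5 mm at y = -58, 24 mm above the deck. Nut's stud at y = -122.
- place3 (a point): Centre of the third marked place (empty), on the deck's surface, 20 mm above the table; axes as the rack's.
- place4 (a point): Centre of the fourth marked place (empty), on the deck's surface, 52 mm from the third; axes as the rack's.
- die_a_mid (a point): Square wooden die block 42 x 42 mm, 56 mm tall, about 0.12 kg, a low silver rosette (36 mm across, 7 mm high) on top; all four are alike. The point is the block's centre, 28 mm above its underside; z up, x and y square to its sides. Loose on the table in front of the rack.
- die_b_mid (a point): Square wooden die block 42 x 42 mm, 56 mm tall, about 0.12 kg, a low silver rosette (36 mm across, 7 mm high) on top; all four are alike. The point is the block's centre, 28 mm above its underside; z up, x and y square to its sides. Loose on the table in front of the rack.
- die_c_mid (a point): Square wooden die block 42 x 42 mm, 56 mm tall, about 0.12 kg, a low silver rosette (36 mm across, 7 mm high) on top; all four are alike. The point is the block's centre, 28 mm above its underside; z up, x and y square to its sides. Already on the rack's first place; leave it there.
- die_d_mid (a point): Square wooden die block 42 x 42 mm, 56 mm tall, about 0.12 kg, a low silver rosette (36 mm across, 7 mm high) on top; all four are alike. The point is the block's centre, 28 mm above its underside; z up, x and y square to its sides. Already on the rack's second place; leave it there.
- stop_nut: The brass knurled nut on its upright stud (it moves up and down with the thread, 4 mm a turn, so about 2 mm in all); origin on the nut's axis at its underside; does not turn with the nut.
- nut_grip (a point): Point on the nut's vertical axis at the height to grip, 34 mm above its underside. The nut is a knurled brass cylinder 40 mm across, 6 to 54 mm above its underside, over a flange 48 mm across and 6 mm thick with a red pointer to 37 mm from the axis; a red line on top points the same way. Free all round for a gripper from above.
- nut_turn (a joint): Turn of the nut, rad, growing clockwise seen from above (tightening). 0: red pointer towards the rack's front (-x). 3.14: bottomed out, a hard stop, pointer over the dial's red mark at the rear (+x). 1.57: a quarter turn back from bottom, pointer towards the dies (+y). White marks at the other quarters. Starts between 0.5 and 1.3; friction about 0.06 N m; stays where left.
- tin_mid (a point): A low round tin, 52 mm across and 45 mm high, near the loose dies; the point is at its mid-height. Leave it alone.
- hammer_mid (a point): A hammer lying at the left; a point about its middle. Leave it alone.
- brush_mid (a point): A brush lying at the right; a point about its middle. Leave it alone.
- bottle_mid (a point): An amber bottle, 56 mm across and 130 mm tall, behind the rack; the point is at its mid-height. Leave it alone.
- cup_mid (a point): A steel cup, 72 mm across and 85 mm tall, behind the rack; the point is at about its mid-height. Leave it alone.
Mind the look-alikes: they are no part of the job. Leave any pink or red look-alike of the part that bears die_a_mid alone.

How it is judged:
On the way, in this order (a step that is already met when the one before it is completed fails the run):
1. both loose dies stand let go on the two empty places, one on each, square to the rack (((horizontal distance between die_a_mid and place3 below 0.009 m and z of die_a_mid in the frame of place3 between 0.023 and 0.033 m and angle between each of die_a_mid, die_b_mid's own z axis and vertical below 0.1 rad and (angle between the x axis of die_a_mid and the x axis of rack, either way round below 0.17 rad or angle between the x axis of die_a_mid and the y axis of rack, either way round below 0.17 rad) and horizontal distance between die_b_mid and place4 below 0.009 m and z of die_b_mid in the frame of place4 between 0.023 and 0.033 m and (angle between the x axis of die_b_mid and the x axis of rack, either way round below 0.17 rad or angle between the x axis of die_b_mid and the y axis of rack, either way round below 0.17 rad)) or (horizontal distance between die_a_mid and place4 below 0.009 m and z of die_a_mid in the frame of place4 between 0.023 and 0.033 m and angle between each of die_a_mid, die_b_mid's own z axis and vertical below 0.1 rad and (angle between the x axis of die_a_mid and the x axis of rack, either way round below 0.17 rad or angle between the x axis of die_a_mid and the y axis of rack, either way round below 0.17 rad) and horizontal distance between die_b_mid and place3 below 0.009 m and z of die_b_mid in the frame of place3 between 0.023 and 0.033 m and (angle between the x axis of die_b_mid and the x axis of rack, either way round below 0.17 rad or angle between the x axis of die_b_mid and the y axis of rack, either way round below 0.17 rad))) and not (contact force between the fingers and anything else above 0.5 N)), for 0.2 s.
2. the nut is screwed down until it bottoms out (value of joint nut_turn above 3.06 rad), for 0.1 s.
At the end, for the whole second after the job is handed in: The nut, once bottomed out (3.06 or more), stands a quarter turn back (1.57 +-0.3 rad), still, gripped between the fingers with over 4 N, grasp point within 15 mm of its axis and 35 mm of nut_grip; both dies upright on the two places, within 9 mm and 0.17 rad of square (((horizontal distance between die_a_mid and place3 below 0.009 m and z of die_a_mid in the frame of place3 between 0.023 and 0.033 m and angle between each of die_a_mid, die_b_mid's own z axis and vertical below 0.1 rad and (angle between the x axis of die_a_mid and the x axis of rack, either way round below 0.17 rad or angle between the x axis of die_a_mid and the y axis of rack, either way round below 0.17 rad) and horizontal distance between die_b_mid and place4 below 0.009 m and z of die_b_mid in the frame of place4 between 0.023 and 0.033 m and (angle between the x axis of die_b_mid and the x axis of rack, either way round below 0.17 rad or angle between the x axis of die_b_mid and the y axis of rack, either way round below 0.17 rad)) or (horizontal distance between die_a_mid and place4 below 0.009 m and z of die_a_mid in the frame of place4 between 0.023 and 0.033 m and angle between each of die_a_mid, die_b_mid's own z axis and vertical below 0.1 rad and (angle between the x axis of die_a_mid and the x axis of rack, either way round below 0.17 rad or angle between the x axis of die_a_mid and the y axis of rack, either way round below 0.17 rad) and horizontal distance between die_b_mid and place3 below 0.009 m and z of die_b_mid in the frame of place3 between 0.023 and 0.033 m and (angle between the x axis of die_b_mid and the x axis of rack, either way round below 0.17 rad or angle between the x axis of die_b_mid and the y axis of rack, either way round below 0.17 rad))) and value of joint nut_turn between 1.27 and 1.87 rad and velocity of joint nut_turn between -0.1 and 0.1 rad/s and contact force between the fingers and stop_nut above 4 N and horizontal distance between the grasp point and nut_grip below 0.015 m and distance between the grasp point and nut_grip below 0.035 m); the arm keeps its last pose, push and grip.
It fails at once if a die that was already on the rack is pushed more than 10 mm (distance of any of die_c_mid, die_d_mid from where it was at the start of the episode above 0.01 m).
It fails at once if another thing on the table is moved more than 30 mm (distance of any of tin_mid, hammer_mid, brush_mid, bottle_mid, cup_mid from where it was at the start of the episode above 0.03 m).
It also fails if it takes over 67 s, if anything falls off the work surface, if the arm or the gripper's body presses on something with over 40 N, if the wrist force passes 120 N, or if a joint passes its speed limit or range.

### The arm

A 6-joint arm with a two-finger parallel gripper is mounted at the origin on the work surface. World frame = base frame: x ahead of the robot, y to its left, z up, the work surface at z = 0. Lengths are in m, angles in rad, forces in N, time in s.
With the tool pointing down it reaches from about 0.325 to 0.9 m from the base axis. Payload 6.1 kg.
Tool frame: the origin (TCP) lies between the finger pads; the fingertips stand 19 mm ahead of it and the grasp point (between the pads) is the TCP; z points along the fingers, y is the line along which they close (so a half turn about z gives the same grasp; the last joint's range is limited). The gripper opens to 87 mm and grips with 3 to 60 N. Pads are 19 mm wide; open, the fingers measure 117 mm over their backs; the gripper's body (75 mm by 190 mm) begins 51 mm behind the grasp point.
Start: joints at [0.995, 0.22, 1.526, -0, 1.395, -0.126], TCP at [0.272, 0.563, 0.242] pointing down, gripper open.
Joint ranges: [-2.98, 2.98], [-0.91, 2.08], [0.09, 2.57], [-1.24, 4.39], [0.2, 2.65], [-2.68, 2.68]. Speed limits (rad/s): [2.57, 2.57, 3.01, 3.14, 3.14, 3.14].

### API

Orientations are given as a unit quaternion [x, y, z, w].
In Python, from station import manip gives the robot as it stands. The module is installed in compiled form; this text tells all that it offers.
- The arm moves only by the tool carry_out, never from a script. Its argument "rows" is a list of rows, each an object of numbers: "tx", "ty", "tz": the shift along the world's x, y, z in cm; "roll": the turn about the world's z in degrees; "gripper": the closure, from 0 (fully open) to 1 (shut). A call has 1 to 20 rows; each row shifts and turns the commanded pose from where the row before left it; what a row does not reach is not made up. A row lasts 1/8 s, in which the tool goes at most 62.5 mm and 10.7 degrees, less where a joint would pass 70% of its speed; a pose out of reach is approached as far as the arm can. A call with a gripper value outside its range is refused whole. The fingers move at their own pace and stop on an object; "newtons" is the grip in N (left out, the last holds). Time passes only in rows, so rows that do not move let the fingers close. It gives the time, the measured TCP pose, the force, the opening and the grip force at its end, in the units of the state.
- manip.get_obs(): the state, without advancing time (a new reading comes with each control period).
- manip.snapshot(name): name is "scene" or "side" or "wrist"; returns a dict with "pixels" (480x640x3 uint8, red, green, blue), "mtx" (3x3 intrinsics, pixels), "extrinsics" (4x4, takes a point from world to camera coordinates); the wrist camera has in their place "T_tool_cam" (4x4, takes a point from camera to tool coordinates, whose origin is the TCP and whose axes are the flange's). Camera axes: x right, y down, z forward; pixel columns grow to the right and rows downward; lengths in m; the calibration is good to about 2 mm. A picture is of the moment at which its call begins: read the wrist's pose just before it. There is no depth.
- manip.close_job(): hands the job in; it is judged then, once.
The state is a dict: "time_s": time; "qpos": joint angles; "qd": joint speeds; "tau": joint torques, N m; "tool_pos": TCP position; "ee_rot": TCP orientation; "contact_force": force on the tool from outside, world axes, zero at the start; "ft_torque": the same for the moment, N m; "gripper_width": opening from 0.0 (shut) to 1.0 (fully open); "finger_force": force on a finger pad.
Only numpy, scipy, OpenCV 4.12 (cv2) and the standard library are available. Lean on these libraries where they do the work, as an engineer would, in place of code of your own. Each camera call takes 0.05 s, during which the arm holds its last target. There are 200 camera calls.

## Working session

There is one attempt and no reset: what is moved stays moved. The work goes in short steps, Python scripts to look and compute and a tool call to move; the robot and the scene stay as the last step left them, time stands still between calls to the robot, and variables do not carry over. Pictures are saved under pics/ and viewed, at most 12 in all, crops included, and the job is handed in when it is done.

Besides the shell and the picture viewer there is one more tool, called after "Emit:" as name(argument=value, ...), one argument or row to a line, values as JSON. carry_out: Moves the arm, as the interface text tells. Its arguments: {"type":"object","properties":{"rows":{"type":"array"},"newtons":{"type":"number"}},"required":["rows"]}

```bash
mkdir -p pics
cat > h.py <<'E'
import numpy as np, cv2
from scipy.spatial.transform import Rotation as R
from station import manip
def snap(n):
    o=manip.get_obs(); s=manip.snapshot(n); im=cv2.cvtColor(np.array(s["pixels"]),cv2.COLOR_RGB2BGR); K=np.array(s["mtx"])
    if n=="wrist":
        T=np.eye(4);T[:3,:3]=R.from_quat(o["ee_rot"]).as_matrix();T[:3,3]=o["tool_pos"]
        E=np.linalg.inv(T@np.array(s["T_tool_cam"]))
    else: E=np.array(s["extrinsics"])
    return im,K,E
def ray(px,K,E,z):
    px=np.atleast_2d(px).astype(float); d=np.c_[px,np.ones(len(px))]@np.linalg.inv(K).T@E[:3,:3]
    c=-E[:3,:3].T@E[:3,3]; return c+d*((z-c[2])/d[:,2])[:,None]
def proj(P,K,E):
    p=np.atleast_2d(P)@E[:3,:3].T+E[:3,3]; p=p@K.T; return p[:,:2]/p[:,2:]
E
python3 - <<'E'
from h import *
print(manip.get_obs())
for n in("scene","side","wrist"):
    im,K,E=snap(n);cv2.imwrite(f"pics/{n}0.png",im);print(n,K.round(1).tolist(),E.round(3).tolist())
E
```

```text
{'time_s': 0.0, 'qpos': array([ 9.94919651e-01,  2.21220061e-01,  1.52760925e+00, -1.39163212e-06,
        1.39468061e+00, -1.26114115e-01]), 'qd': array([ 2.30682559e-03,  3.55382065e-04, -1.47250001e-03,  5.72776767e-04,
        1.66677868e-04,  9.03737693e-05]), 'tau': array([ 5.35655072e-04, -4.94620728e+01, -3.87372494e+01,  6.98441011e-02,
        5.73456532e-02, -1.59663878e-04]), 'tool_pos': array([0.27141472, 0.56235021, 0.24044195]), 'ee_rot': array([ 2.22990411e-01,  9.74820167e-01, -9.00422331e-04, -3.28966472e-04]), 'contact_force': array([-0.60562504,  0.50795135, -0.69143555]), 'ft_torque': array([-0.0377304 , -0.04243957, -0.01174428]), 'finger_force': 0.0, 'gripper_width': 0.9998144892617634}
scene [[456.4, 0.0, 321.4], [0.0, 456.4, 240.7], [0.0, 0.0, 1.0]] [[0.238, 0.971, -0.006, -0.147], [0.792, -0.198, -0.578, -0.429], [-0.562, 0.133, -0.816, 1.537], [0.0, 0.0, 0.0, 1.0]]
side [[487.0, 0.0, 316.5], [0.0, 487.0, 243.6], [0.0, 0.0, 1.0]] [[0.688, -0.726, 0.02, -0.422], [-0.418, -0.418, -0.807, 0.34], [0.594, 0.546, -0.591, 0.747], [0.0, 0.0, 0.0, 1.0]]
wrist [[359.1, 0.0, 317.7], [0.0, 359.1, 238.2], [0.0, 0.0, 1.0]] [[0.435, 0.901, -0.001, -0.625], [0.87, -0.42, 0.257, -0.031], [0.231, -0.112, -0.966, 0.388], [0.0, 0.0, 0.0, 1.0]]
```

View pics/scene0.png

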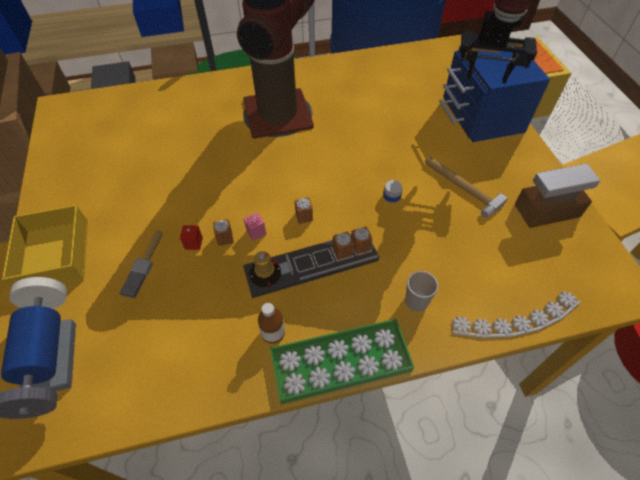

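View pics/side0.png

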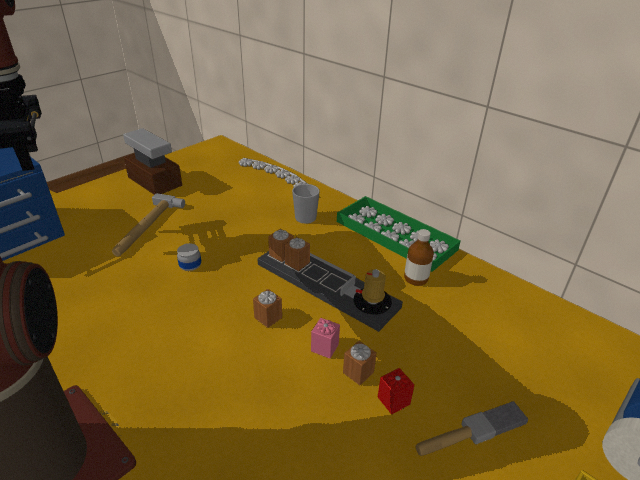

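The scene view shows loose brown dies near (304,209) and (223,231), pink and red look-alikes at (255,225) and (190,237), and the rack from (247,280) to (377,255) with the nut at (264,265). The side view shows the dies at (267,307) and (360,361), the nut at (374,288) and the empty places near (325,277).

Run:
```python
from h import *
im,K,E=snap("scene")
for n,p,z in[("dieA top",(304,203),.06),("dieB top",(222,225),.06),("pink",(254,219),.056),("red",(190,231),.05),("nut top",(264,256),.075),("d",(362,233),.078),("c",(344,238),.078),("place3",(324,258),.02),("place4",(303,262),.02),("tin",(393,185),.045)]: print(n,ray(p,K,E,z)[0].round(3))
im,K,E=snap("side")
for n,p,z in[("dieA top",(267,297),.06),("dieB top",(360,350),.06),("nut top",(375,273),.075),("place",(315,273),.02),("p4",(335,283),.02)]: print(n,ray(p,K,E,z)[0].round(3))
```

```text
dieA top [ 0.456 -0.008  0.06 ]
dieB top [ 0.477 -0.232  0.06 ]
pink [ 0.474 -0.148  0.056]
red [ 0.468 -0.316  0.05 ]
nut top [ 0.609 -0.142  0.075]
d [0.602 0.109 0.078]
c [0.606 0.061 0.078]
place3 [0.615 0.008 0.02 ]
place4 [ 0.614 -0.048  0.02 ]
tin [0.44  0.252 0.045]
dieA top [ 0.455 -0.013  0.06 ]
dieB top [ 0.478 -0.234  0.06 ]
nut top [ 0.653 -0.13   0.075]
place [0.613 0.004 0.02 ]
p4 [ 0.619 -0.052  0.02 ]
```

Emit:
carry_out(
  rows=[
    {"tx": 1.5, "ty": -4.6, "tz": 0.7, "roll": 1.84, "gripper": 0},
    {"tx": 1.5, "ty": -4.6, "tz": 0.7, "roll": 1.84, "gripper": 0},
    {"tx": 1.5, "ty": -4.6, "tz": 0.7, "roll": 1.84, "gripper": 0},
    {"tx": 1.5, "ty": -4.6, "tz": 0.7, "roll": 1.84, "gripper": 0},
    {"tx": 1.5, "ty": -4.6, "tz": 0.7, "roll": 1.84, "gripper": 0},
    {"tx": 1.5, "ty": -4.6, "tz": 0.7, "roll": 1.84, "gripper": 0},
    {"tx": 1.5, "ty": -4.6, "tz": 0.7, "roll": 1.84, "gripper": 0},
    {"tx": 1.5, "ty": -4.6, "tz": 0.7, "roll": 1.84, "gripper": 0},
    {"tx": 1.5, "ty": -4.6, "tz": 0.7, "roll": 1.84, "gripper": 0},
    {"tx": 1.5, "ty": -4.6, "tz": 0.7, "roll": 1.84, "gripper": 0},
    {"tx": 1.5, "ty": -4.6, "tz": 0.7, "roll": 1.84, "gripper": 0},
    {"tx": 1.5, "ty": -4.6, "tz": 0.7, "roll": 1.84, "gripper": 0},
    {"tx": 1.5, "ty": -4.6, "tz": 0.7, "roll": 1.84, "gripper": 0},
    {"tx": 1.5, "ty": -4.6, "tz": 0.7, "roll": 1.84, "gripper": 0},
    {"gripper": 0},
    {"gripper": 0},
    {"gripper": 0},
  ],
)

```text
invalid input at $.rows[14]: expected keys tx, ty, tz, roll, gripper
```

Run:
```python
from h import *
o=manip.get_obs();print(o["time_s"],o["tool_pos"],o["ee_rot"],o["qpos"])
im,K,E=snap("wrist");cv2.imwrite("pics/w1.png",im);np.savez("w1.npz",K=K,E=E)
```

```text
0.25 [0.27160569 0.56262161 0.24105779] [ 2.23001265e-01  9.74818061e-01 -4.04257489e-04 -1.43896199e-04] [ 9.94903024e-01  2.20786763e-01  1.52695313e+00 -7.87456797e-06
  1.39471093e+00 -1.26107504e-01]
```

View pics/w1.png

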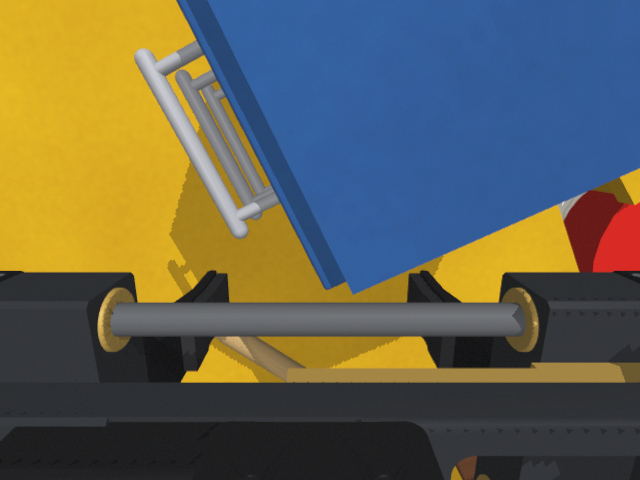

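Only the blue cabinet is visible here (right half), with the gripper covering rows below 270; the move was refused because every row needs all keys.

Emit:
carry_out(
  rows=[
    {"tx": 2.8, "ty": -4.45, "tz": 0.85, "roll": 1.85, "gripper": 0},
    {"tx": 2.8, "ty": -4.45, "tz": 0.85, "roll": 1.85, "gripper": 0},
    {"tx": 2.8, "ty": -4.45, "tz": 0.85, "roll": 1.85, "gripper": 0},
    {"tx": 2.8, "ty": -4.45, "tz": 0.85, "roll": 1.85, "gripper": 0},
    {"tx": 2.8, "ty": -4.45, "tz": 0.85, "roll": 1.85, "gripper": 0},
    {"tx": 2.8, "ty": -4.45, "tz": 0.85, "roll": 1.85, "gripper": 0},
    {"tx": 2.8, "ty": -4.45, "tz": 0.85, "roll": 1.85, "gripper": 0},
    {"tx": 2.8, "ty": -4.45, "tz": 0.85, "roll": 1.85, "gripper": 0},
    {"tx": 2.8, "ty": -4.45, "tz": 0.85, "roll": 1.85, "gripper": 0},
    {"tx": 2.8, "ty": -4.45, "tz": 0.85, "roll": 1.85, "gripper": 0},
    {"tx": 2.8, "ty": -4.45, "tz": 0.85, "roll": 1.85, "gripper": 0},
    {"tx": 2.8, "ty": -4.45, "tz": 0.85, "roll": 1.85, "gripper": 0},
    {"tx": 2.8, "ty": -4.45, "tz": 0.85, "roll": 1.85, "gripper": 0},
    {"tx": 2.8, "ty": -4.45, "tz": 0.85, "roll": 1.85, "gripper": 0},
    {"tx": 0, "ty": 0, "tz": 0, "roll": 0, "gripper": 0},
    {"tx": 0, "ty": 0, "tz": 0, "roll": 0, "gripper": 0},
    {"tx": 0, "ty": 0, "tz": 0, "roll": 0, "gripper": 0},
  ],
)

```text
time_s: 2.42
tool_pos: [0.6633, -0.0588, 0.3605]
ee_rot: [-0.002, 1.0, 0.0, -0.0]
contact_force: [-0.4, -0.7, -0.4]
gripper_width: 1.002
finger_force: 0.0
```

Run:
```python
from h import *
o=manip.get_obs();print(o["time_s"],o["tool_pos"],o["ee_rot"],o["qpos"])
im,K,E=snap("wrist");cv2.imwrite("pics/w2.png",im);np.savez("w2.npz",K=K,E=E)
```

```text
2.425 [ 0.66325375 -0.05881378  0.36053928] [-1.77321449e-03  9.99998402e-01  1.81728847e-04 -1.33683491e-04] [-2.06909606e-01  2.74528649e-01  1.24285600e+00  3.00615655e-04
  1.62454486e+00 -1.78123626e+00]
```

View pics/w2.png

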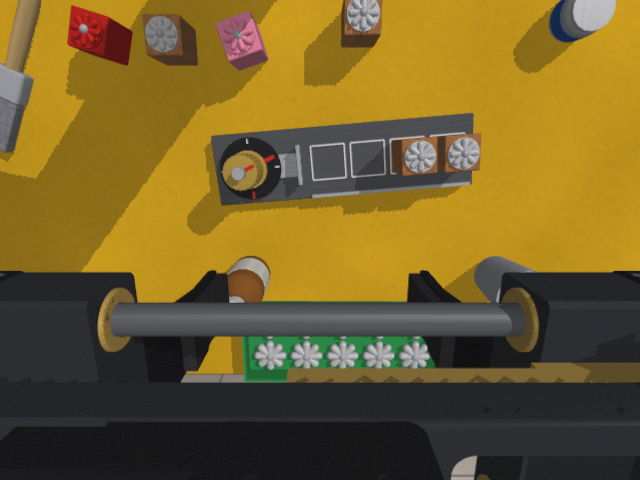

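Wrist view: rosette die A (362,16), die B (162,35), pink (240,38), red (88,30), empty places at (368,158) and (328,161), dies c/d on the rack at (420,156) and (463,153), nut (245,168) with red pointer to the right and up (272,157), bottle (247,278).

Run:
```python
from h import *
im=cv2.imread("pics/w2.png");d=np.load("w2.npz");K,E=d["K"],d["E"]
hsv=cv2.cvtColor(im,cv2.COLOR_BGR2HSV)
white=((hsv[...,1]<60)&(hsv[...,2]>130)).astype(np.uint8)
roi=np.zeros_like(white);roi[135:190,305:392]=1
cs,_=cv2.findContours(white*roi,cv2.RETR_EXTERNAL,cv2.CHAIN_APPROX_NONE)
for c in cs:
    if cv2.contourArea(c)<300: continue
    w=ray(c[:,0],K,E,.02)[:,:2].astype(np.float32); r=cv2.minAreaRect(w*1000); print("place",r)
def ros(x0,x1,y0,y1,z):
    roi=np.zeros_like(white);roi[y0:y1,x0:x1]=1
    m=cv2.medianBlur(((hsv[...,1]<70)&(hsv[...,2]>90)).astype(np.uint8)*roi,3);ys,xs=np.nonzero(m)
    c,r=cv2.minEnclosingCircle(np.c_[xs,ys].astype(np.float32))
    return c,r,ray(c,K,E,z)[0].round(4)
print("A",ros(335,390,0,35,.06));print("B",ros(140,185,10,58,.06));print("C",ros(400,440,135,178,.08));print("D",ros(443,483,133,175,.08))
# top faces
brown=cv2.inRange(hsv,(3,60,60),(14,255,255))
for n,(x0,x1,y0,y1) in dict(A=(335,390,0,60),B=(135,205,5,75)).items():
    v=hsv[y0:y1,x0:x1].reshape(-1,3);print(n,np.percentile(v,[10,30,50,70,90],axis=0).tolist())
# nut
red=((hsv[...,0]<6)|(hsv[...,0]>174))&(hsv[...,1]>170)&(hsv[...,2]>100)
roi=np.zeros_like(white);roi[130:210,215:300]=1
n,l,st,ce=cv2.connectedComponentsWithStats((red&(roi>0)).astype(np.uint8))
print(st[1:].tolist(),ce[1:].round(1).tolist())
print("bottle",ray((251,268),K,E,.13), "camera",-E[:3,:3].T@E[:3,3])
big=cv2.resize(im[100:220,200:400],None,fx=4,fy=4,interpolation=cv2.INTER_CUBIC);cv2.imwrite("pics/w2crop.png",big)
```

```text
place ((617.498291015625, -44.53847885131836), (46.32030487060547, 46.51865005493164), 5.1415605545043945)
A ((363.5, 13.733333587646484), 17.91250991821289, array([ 0.4569, -0.0086,  0.06  ]))
B ((161.5, 33.5), 18.721744537353516, array([ 0.4772, -0.2317,  0.06  ]))
C ((420.0063171386719, 149.24684143066406), 22.951007843017578, array([0.6003, 0.0588, 0.08  ]))
D ((458.1333312988281, 149.13333129882812), 21.44854164123535, array([0.6   , 0.1024, 0.08  ]))
A [[13.0, 3.0, 73.0], [17.0, 135.0, 135.0], [22.0, 150.0, 144.0], [22.0, 212.0, 180.0], [120.0, 217.0, 194.0]]
B [[13.0, 4.0, 72.0], [15.0, 138.0, 112.0], [22.0, 193.5, 130.0], [22.0, 210.0, 136.0], [120.0, 214.0, 138.0]]
[[264, 155, 11, 8, 46], [245, 165, 8, 6, 27], [252, 192, 4, 7, 17]] [[269.1, 158.2], [248.6, 167.7], [253.4, 194.9]]
bottle [[ 0.72678145 -0.1310416   0.13      ]] camera [ 0.5932829  -0.05860229  0.502986  ]
```

View pics/w2crop.png

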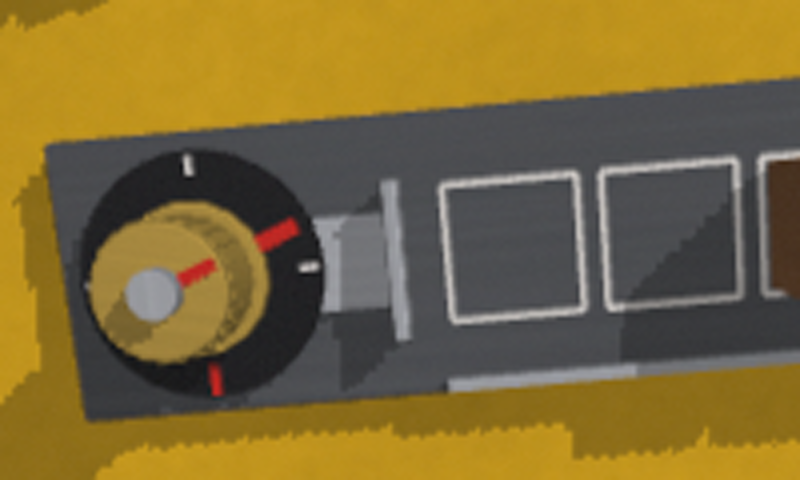

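Crop: place 4 corners about (441,184),(579,172),(586,312),(455,323), place 3 corners (601,168),(738,158),(744,299),(611,311), dial centre about (203,273), pointer at (278,235), and dial red mark at (216,380).

Run:
```python
from h import *
d=np.load("w2.npz");K,E=d["K"],d["E"]
f=lambda p,z:ray(np.array(p)/4+[200,100],K,E,z)[:,:2]
p4=f([(441,184),(579,172),(586,312),(455,323)],.02);p3=f([(601,168),(738,158),(744,299),(611,311)],.02)
c4,c3=p4.mean(0),p3.mean(0);u=(c3-c4);print(c4,c3,np.linalg.norm(u))
a=[]
for p in(p4,p3):
    for i,j in((0,1),(3,2)): v=p[j]-p[i];a.append(np.degrees(np.arctan2(-v[0],v[1])))
    for i,j in((0,3),(1,2)): v=p[j]-p[i];a.append(np.degrees(np.arctan2(v[1],v[0])))
print("yaw",np.round(a,1),np.degrees(np.arctan2(-u[0],u[1])))
yaw=np.radians(np.mean(a)); X=np.array([np.cos(yaw),np.sin(yaw)]);Y=np.array([-X[1],X[0]])
m=(c3+c4)/2; c4n=m-.026*Y;c3n=m+.026*Y
nut=m-.128*Y;print("p4",c4n,"p3",c3n,"nut",nut,"yaw",np.degrees(yaw))
print("dial c",f([(203,273)],.02), "marks r",[(f([q],.02)[0]-nut)@np.c_[X,Y]*1000 for q in((188,165),(309,267),(216,380))])
for z in(.03,.035): v=f([(278,235)],z)[0]-nut;print(z,"pointer",np.linalg.norm(v),"nut_turn",np.arctan2(v@Y,-v@X))
print("bottle d",np.linalg.norm(np.array([.727,-.131])-nut))
im=cv2.imread("pics/w2.png")
# top knob centre -> height
for z in(.08,.085,.09,.095): print(z,f([(155,293)],z)[0]-nut)
```

```text
[ 0.61820011 -0.04340871] [0.61359014 0.00853874] 0.05215159811048731
yaw [5.  5.  5.8 4.3 4.3 5.3 5.7 5.5] 5.071312662591544
p4 [ 0.61821084 -0.04333165] p3 [0.61357941 0.00846168] nut [ 0.62729557 -0.14492628] yaw 5.109873655574565
dial c [[ 0.62648502 -0.14658516]] marks r [array([-35.58589254,  -1.83895614]), array([ 0.09944626, 33.56746508]), array([34.62789835, -1.93868048])]
0.03 pointer 0.028310386710618834 nut_turn 1.1581944460493556
0.035 pointer 0.028984368573333363 nut_turn 1.1624621781038436
bottle d 0.10067231311417321
0.08 [ 0.00083631 -0.00493084]
0.085 [ 0.00042437 -0.00385214]
0.09 [ 1.24335989e-05 -2.77344023e-03]
0.095 [-0.00039951 -0.00169474]
```

Emit:
carry_out(
  rows=[
    {"tx": -3.5, "ty": -2, "tz": -3.6, "roll": 0, "gripper": 0},
    {"tx": -3.5, "ty": -2, "tz": -3.7, "roll": 0, "gripper": 0},
    {"tx": -3.5, "ty": -2, "tz": -3.7, "roll": 0, "gripper": 0},
    {"tx": 0, "ty": 0, "tz": 0, "roll": 0, "gripper": 0},
    {"tx": 0, "ty": 0, "tz": 0, "roll": 0, "gripper": 0},
  ],
)

```text
time_s: 3.1
tool_pos: [0.5597, -0.1197, 0.2521]
ee_rot: [-0.001, 1.0, -0.0, 0.001]
contact_force: [0.7, 0.3, 0.7]
gripper_width: 0.999
finger_force: 0.0
```

Run:
```python
from h import *
o=manip.get_obs();print(o["time_s"],o["tool_pos"],o["qd"].round(3))
im,K,E=snap("wrist");np.savez("w3.npz",K=K,E=E);cv2.imwrite("pics/w3.png",im)
c=proj([[.467,-.12,.056]],K,E)[0];print(c)
a,b=proj([[.457,-.009,.056],[.477,-.232,.056]],K,E).astype(int);print(a,b)
A=[im[max(q[1]-55,0):q[1]+65,q[0]-60:q[0]+60] for q in(a,b)]
cv2.imwrite("pics/w3c.png",np.hstack([cv2.resize(x,(400,int(400*x.shape[0]/x.shape[1])),interpolation=cv2.INTER_CUBIC)[:320] for x in A]));print([x.shape for x in A])
```

```text
3.1 [ 0.55969103 -0.11965448  0.25211913] [ 0.008  0.007 -0.052 -0.001 -0.001 -0.002]
[316.95131572 115.52587538]
[442 104] [192 126]
[(120, 120, 3), (120, 120, 3)]
```

View pics/w3.png

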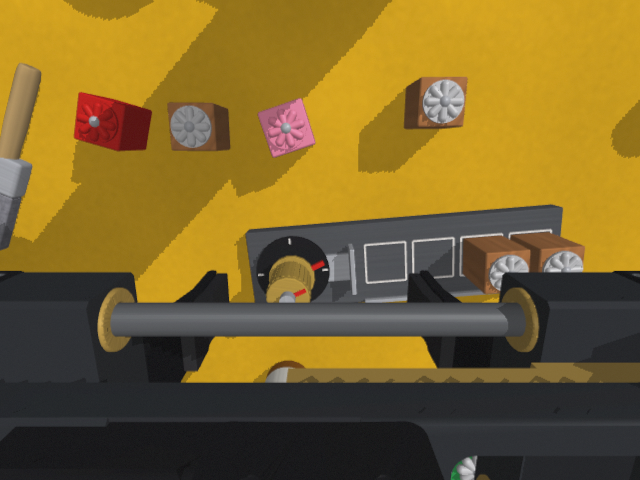

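Die A's top is around (443,101), die B's around (190,126), pink at (286,127); dial and places are also visible at (291,270), (386,262), (433,258).

Run:
```python
from h import *
im=cv2.imread("pics/w3.png");d=np.load("w3.npz");K,E=d["K"],d["E"]
hsv=cv2.cvtColor(im,cv2.COLOR_BGR2HSV)
nb=((hsv[...,0]<18)&(hsv[...,1]<210)|(hsv[...,1]<90)).astype(np.uint8)
for n,(x0,x1,y0,y1) in dict(A=(395,480,65,140),B=(160,240,90,160)).items():
    m=np.zeros_like(nb);m[y0:y1,x0:x1]=nb[y0:y1,x0:x1];m=cv2.morphologyEx(m,cv2.MORPH_OPEN,np.ones((3,3)))
    c=max(cv2.findContours(m,0,cv2.CHAIN_APPROX_NONE)[0],key=cv2.contourArea);h=cv2.convexHull(c)
    print(n,cv2.approxPolyDP(h,2.5,True)[:,0].tolist(),cv2.boundingRect(c))
    w=cv2.medianBlur(((hsv[...,1]<60)&(hsv[...,2]>80)).astype(np.uint8)*m,3)
    cc=max(cv2.findContours(w,0,cv2.CHAIN_APPROX_NONE)[0],key=cv2.contourArea);q,r=cv2.minEnclosingCircle(cc);print("ros",q,r,ray(q,K,E,.059)[0])
big=np.hstack([cv2.resize(im[y:y+75,x:x+90],None,fx=4,fy=4,interpolation=cv2.INTER_CUBIC) for x,y in((390,65),(155,90))]);cv2.imwrite("pics/w3c.png",big)
```

```text
A [[466, 77], [462, 125], [404, 127], [406, 88], [422, 77]] (404, 77, 63, 52)
ros (443.0, 101.0) 22.47230339050293 [ 0.45478312 -0.00950956  0.059     ]
B [[227, 109], [229, 148], [172, 149], [168, 103], [212, 103]] (168, 103, 62, 48)
ros (190.5573272705078, 126.08599090576172) 21.811376571655273 [ 0.47647449 -0.23271919  0.059     ]
```

View pics/w3c.png

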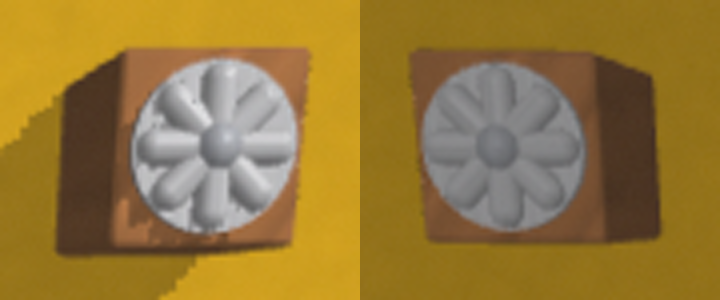

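Crop: A's top face corners (125,50),(310,50),(292,242),(112,245); B's (412,53),(593,56),(605,242),(428,240).

Run:
```python
from h import *
d=np.load("w3.npz");K,E=d["K"],d["E"]
for n,q,o in(("A",[(125,50),(310,50),(292,242),(112,245)],(390,65)),("B",[(52,53),(233,56),(245,242),(68,240)],(155,90))):
    P=ray(np.array(q)/4+o,K,E,.056)[:,:2];a=[]
    for i,j in((0,1),(3,2)): v=P[j]-P[i];a.append((np.degrees(np.arctan2(-v[0],v[1])),np.linalg.norm(v)))
    for i,j in((0,3),(1,2)): v=P[j]-P[i];a.append((np.degrees(np.arctan2(v[1],v[0])),np.linalg.norm(v)))
    print(n,P.mean(0),np.round(a,3).tolist())
```

```text
A [ 0.45537866 -0.00897191] [[0.174, 0.04], [1.088, 0.04], [0.345, 0.041], [0.588, 0.04]]
B [ 0.47741209 -0.23216133] [[-0.72, 0.04], [-0.455, 0.04], [-0.832, 0.04], [-0.236, 0.04]]
```

Emit:
carry_out(
  rows=[
    {"tx": -1.16, "ty": 1.23, "tz": -1.1, "roll": -10, "gripper": 0},
    {"tx": -1.16, "ty": 1.23, "tz": -1.1, "roll": -10, "gripper": 0},
    {"tx": -1.16, "ty": 1.23, "tz": -1.1, "roll": -10, "gripper": 0},
    {"tx": -1.16, "ty": 1.23, "tz": -1.1, "roll": -10, "gripper": 0},
    {"tx": -1.16, "ty": 1.23, "tz": -1.1, "roll": -10, "gripper": 0},
    {"tx": -1.16, "ty": 1.23, "tz": -1.1, "roll": -10, "gripper": 0},
    {"tx": -1.16, "ty": 1.23, "tz": -1.1, "roll": -10, "gripper": 0},
    {"tx": -1.16, "ty": 1.23, "tz": -1.1, "roll": -10, "gripper": 0},
    {"tx": -1.16, "ty": 1.23, "tz": -1.1, "roll": -10, "gripper": 0},
    {"tx": 0, "ty": 0, "tz": 0, "roll": 0, "gripper": 0},
    {"tx": 0, "ty": 0, "tz": 0, "roll": 0, "gripper": 0},
    {"tx": 0, "ty": 0, "tz": 0, "roll": 0, "gripper": 0},
  ],
)

```text
time_s: 4.65
tool_pos: [0.4557, -0.0099, 0.1527]
ee_rot: [0.706, 0.709, 0.001, 0.001]
contact_force: [-0.4, -0.3, -0.1]
gripper_width: 1.0
finger_force: 0.0
```

Emit:
carry_out(
  newtons=25,
  rows=[
    {"tx": 0, "ty": 0.1, "tz": -3, "roll": 0.4, "gripper": 0},
    {"tx": 0, "ty": 0, "tz": -3, "roll": 0, "gripper": 0},
    {"tx": 0, "ty": 0, "tz": -3, "roll": 0, "gripper": 0},
    {"tx": 0, "ty": 0, "tz": -1.9, "roll": 0, "gripper": 0},
    {"tx": 0, "ty": 0, "tz": -1, "roll": 0, "gripper": 0},
    {"tx": 0, "ty": 0, "tz": 0, "roll": 0, "gripper": 0},
    {"tx": 0, "ty": 0, "tz": 0, "roll": 0, "gripper": 1},
    {"tx": 0, "ty": 0, "tz": 0, "roll": 0, "gripper": 1},
    {"tx": 0, "ty": 0, "tz": 0, "roll": 0, "gripper": 1},
    {"tx": 0, "ty": 0, "tz": 0, "roll": 0, "gripper": 1},
    {"tx": 0, "ty": 0, "tz": 0, "roll": 0, "gripper": 1},
    {"tx": 0, "ty": 0, "tz": 0, "roll": 0, "gripper": 1},
  ],
)

```text
time_s: 6.15
tool_pos: [0.4544, -0.0085, 0.0326]
ee_rot: [0.704, 0.71, -0.0, 0.0]
contact_force: [0.6, 0.1, 1.2]
gripper_width: 0.483
finger_force: 25.0
```

Emit:
carry_out(
  rows=[
    {"tx": 0, "ty": 0, "tz": 3, "roll": 0, "gripper": 1},
    {"tx": 0, "ty": 0, "tz": 4, "roll": 0, "gripper": 1},
    {"tx": 0, "ty": 0, "tz": 3, "roll": 0, "gripper": 1},
    {"tx": 4, "ty": 0.4, "tz": 0, "roll": 1.15, "gripper": 1},
    {"tx": 4, "ty": 0.4, "tz": 0, "roll": 1.15, "gripper": 1},
    {"tx": 4, "ty": 0.4, "tz": 0, "roll": 1.15, "gripper": 1},
    {"tx": 3.9, "ty": 0.5, "tz": 0, "roll": 1.15, "gripper": 1},
    {"tx": 0, "ty": 0, "tz": -2, "roll": 0, "gripper": 1},
    {"tx": 0, "ty": 0, "tz": -2, "roll": 0, "gripper": 1},
    {"tx": 0, "ty": 0, "tz": -2, "roll": 0, "gripper": 1},
    {"tx": 0, "ty": 0, "tz": 0, "roll": 0, "gripper": 1},
    {"tx": 0, "ty": 0, "tz": 0, "roll": 0, "gripper": 1},
    {"tx": 0, "ty": 0, "tz": 0, "roll": 0, "gripper": 1},
  ],
)

```text
time_s: 7.78
tool_pos: [0.6141, 0.0084, 0.0738]
ee_rot: [0.675, 0.738, 0.001, 0.001]
contact_force: [-0.2, 0.2, -0.8]
gripper_width: 0.485
finger_force: 25.0
```

Emit:
carry_out(
  rows=[
    {"tx": 0, "ty": 0, "tz": -1.2, "roll": 0, "gripper": 1},
    {"tx": 0, "ty": 0, "tz": -0.5, "roll": 0, "gripper": 1},
    {"tx": 0, "ty": 0, "tz": -0.3, "roll": 0, "gripper": 1},
    {"tx": 0, "ty": 0, "tz": -0.1, "roll": 0, "gripper": 1},
    {"tx": 0, "ty": 0, "tz": 0, "roll": 0, "gripper": 1},
    {"tx": 0, "ty": 0, "tz": 0, "roll": 0, "gripper": 1},
  ],
)

```text
time_s: 8.52
tool_pos: [0.6131, 0.0086, 0.0526]
ee_rot: [0.675, 0.738, -0.0, -0.0]
contact_force: [-5.6, 0.3, 8.7]
gripper_width: 0.479
finger_force: 25.0
```

Emit:
carry_out(
  rows=[
    {"tx": 0, "ty": 0, "tz": 0, "roll": 0, "gripper": 0.3},
    {"tx": 0, "ty": 0, "tz": 0, "roll": 0, "gripper": 0},
    {"tx": 0, "ty": 0, "tz": 0, "roll": 0, "gripper": 0},
    {"tx": 0, "ty": 0, "tz": 0, "roll": 0, "gripper": 0},
    {"tx": 0, "ty": 0, "tz": 3, "roll": 0, "gripper": 0},
    {"tx": 0, "ty": 0, "tz": 4, "roll": 0, "gripper": 0},
    {"tx": 0, "ty": 0, "tz": 4, "roll": 0, "gripper": 0},
    {"tx": -3.4, "ty": -6, "tz": 0, "roll": -1.4, "gripper": 0},
    {"tx": -3.4, "ty": -6, "tz": 0, "roll": -1.4, "gripper": 0},
    {"tx": -3.4, "ty": -6, "tz": 0, "roll": -1.4, "gripper": 0},
    {"tx": -3.4, "ty": -6.0, "tz": 0, "roll": -1.4, "gripper": 0},
    {"tx": 0, "ty": 0, "tz": 0, "roll": 0, "gripper": 0},
    {"tx": 0, "ty": 0, "tz": 0, "roll": 0, "gripper": 0},
  ],
)

```text
time_s: 10.15
tool_pos: [0.4902, -0.2089, 0.1616]
ee_rot: [0.71, 0.704, 0.0, -0.0]
contact_force: [0.4, 0.3, -0.6]
gripper_width: 1.002
finger_force: 0.0
```

Run:
```python
from h import *
o=manip.get_obs();print(o["time_s"],o["tool_pos"],o["ee_rot"],o["qpos"].round(2))
im,K,E=snap("side");cv2.imwrite("pics/s1.png",cv2.resize(im[200:420,200:480],None,fx=2.5,fy=2.5,interpolation=cv2.INTER_CUBIC))
```

```text
10.15 [ 0.49021303 -0.208895    0.16160498] [ 7.10384317e-01  7.03813912e-01  3.13757719e-04 -1.83203278e-05] [-0.55  0.07  1.85  0.    1.22 -0.54]
```

View pics/s1.png

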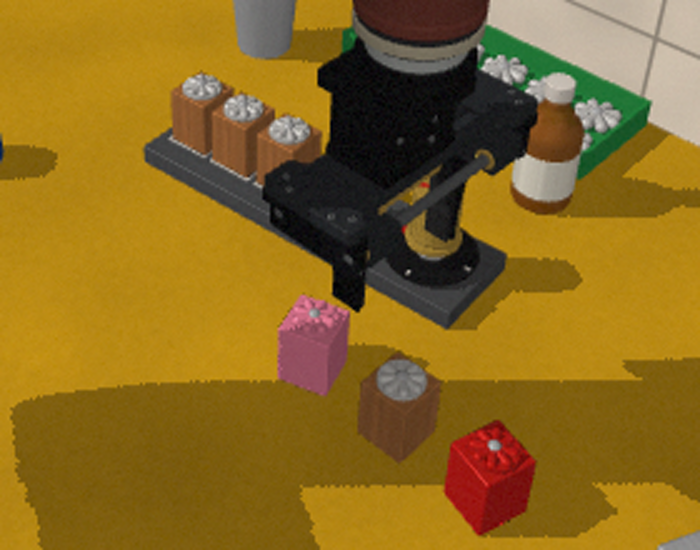

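The side view crop shows die A standing in line on place 3 at (290,150), die B untouched at (400,405), and pink, red and the bottle undisturbed.

Emit:
carry_out(
  rows=[
    {"tx": -1.3, "ty": -2.33, "tz": 0, "roll": 0, "gripper": 0},
    {"tx": 0, "ty": 0, "tz": -3, "roll": 0, "gripper": 0},
    {"tx": 0, "ty": 0, "tz": -3, "roll": 0, "gripper": 0},
    {"tx": 0, "ty": 0, "tz": -3, "roll": 0, "gripper": 0},
    {"tx": 0, "ty": 0, "tz": -2, "roll": 0, "gripper": 0},
    {"tx": 0, "ty": 0, "tz": -1.8, "roll": 0, "gripper": 0},
    {"tx": 0, "ty": 0, "tz": 0, "roll": 0, "gripper": 0},
    {"tx": 0, "ty": 0, "tz": 0, "roll": 0, "gripper": 1},
    {"tx": 0, "ty": 0, "tz": 0, "roll": 0, "gripper": 1},
    {"tx": 0, "ty": 0, "tz": 0, "roll": 0, "gripper": 1},
    {"tx": 0, "ty": 0, "tz": 0, "roll": 0, "gripper": 1},
    {"tx": 0, "ty": 0, "tz": 0, "roll": 0, "gripper": 1},
    {"tx": 0, "ty": 0, "tz": 0, "roll": 0, "gripper": 1},
  ],
)

```text
time_s: 11.82
tool_pos: [0.4771, -0.2324, 0.0336]
ee_rot: [0.71, 0.704, -0.0, 0.0]
contact_force: [-1.2, -0.3, 0.1]
gripper_width: 0.479
finger_force: 25.0
```

Emit:
carry_out(
  rows=[
    {"tx": 0, "ty": 0, "tz": 3, "roll": 0, "gripper": 1},
    {"tx": 0, "ty": 0, "tz": 4, "roll": 0, "gripper": 1},
    {"tx": 0, "ty": 0, "tz": 4, "roll": 0, "gripper": 1},
    {"tx": 2.35, "ty": 3.15, "tz": 0, "roll": 0.93, "gripper": 1},
    {"tx": 2.35, "ty": 3.15, "tz": 0, "roll": 0.93, "gripper": 1},
    {"tx": 2.35, "ty": 3.15, "tz": 0, "roll": 0.93, "gripper": 1},
    {"tx": 2.35, "ty": 3.15, "tz": 0, "roll": 0.93, "gripper": 1},
    {"tx": 2.35, "ty": 3.15, "tz": 0, "roll": 0.93, "gripper": 1},
    {"tx": 2.35, "ty": 3.15, "tz": 0, "roll": 0.93, "gripper": 1},
    {"tx": 0, "ty": 0, "tz": -2.5, "roll": 0, "gripper": 1},
    {"tx": 0, "ty": 0, "tz": -2.5, "roll": 0, "gripper": 1},
    {"tx": 0, "ty": 0, "tz": -2, "roll": 0, "gripper": 1},
    {"tx": 0, "ty": 0, "tz": 0, "roll": 0, "gripper": 1},
    {"tx": 0, "ty": 0, "tz": 0, "roll": 0, "gripper": 1},
    {"tx": 0, "ty": 0, "tz": 0, "roll": 0, "gripper": 1},
  ],
)

```text
time_s: 13.7
tool_pos: [0.6191, -0.0436, 0.075]
ee_rot: [0.675, 0.738, 0.001, 0.001]
contact_force: [-0.5, -1.2, -1.4]
gripper_width: 0.485
finger_force: 25.0
```

Emit:
carry_out(
  rows=[
    {"tx": 0, "ty": 0, "tz": -1.2, "roll": 0, "gripper": 1},
    {"tx": 0, "ty": 0, "tz": -0.5, "roll": 0, "gripper": 1},
    {"tx": 0, "ty": 0, "tz": -0.3, "roll": 0, "gripper": 1},
    {"tx": 0, "ty": 0, "tz": -0.1, "roll": 0, "gripper": 1},
    {"tx": 0, "ty": 0, "tz": 0, "roll": 0, "gripper": 1},
    {"tx": 0, "ty": 0, "tz": 0, "roll": 0, "gripper": 1},
  ],
)

```text
time_s: 14.45
tool_pos: [0.6178, -0.0432, 0.0537]
ee_rot: [0.675, 0.738, -0.0, -0.0]
contact_force: [-6.1, -0.7, 8.8]
gripper_width: 0.48
finger_force: 25.0
```

Emit:
carry_out(
  rows=[
    {"tx": 0, "ty": 0, "tz": 0, "roll": 0, "gripper": 0.3},
    {"tx": 0, "ty": 0, "tz": 0, "roll": 0, "gripper": 0},
    {"tx": 0, "ty": 0, "tz": 0, "roll": 0, "gripper": 0},
    {"tx": 0, "ty": 0, "tz": 0, "roll": 0, "gripper": 0},
    {"tx": 0, "ty": 0, "tz": 3, "roll": 0, "gripper": 0},
    {"tx": 0, "ty": 0, "tz": 4, "roll": 0, "gripper": 0},
    {"tx": 0, "ty": 0, "tz": 4, "roll": 0, "gripper": 0},
    {"tx": 0.2, "ty": -3.2, "tz": 2.4, "roll": 0, "gripper": 0},
    {"tx": 0.2, "ty": -3.2, "tz": 2.4, "roll": 0, "gripper": 0},
    {"tx": 0.2, "ty": -3.2, "tz": 2.4, "roll": 0, "gripper": 0},
    {"tx": 0.2, "ty": -3.2, "tz": 2.4, "roll": 0, "gripper": 0},
    {"tx": 0.1, "ty": -3.2, "tz": 2.4, "roll": 0, "gripper": 0},
    {"tx": 0, "ty": 0, "tz": 0, "roll": 0, "gripper": 0},
    {"tx": 0, "ty": 0, "tz": 0, "roll": 0, "gripper": 0},
  ],
)

```text
time_s: 16.2
tool_pos: [0.6267, -0.2026, 0.2815]
ee_rot: [0.675, 0.738, 0.0, -0.001]
contact_force: [-0.0, 0.6, 0.2]
gripper_width: 1.0
finger_force: 0.0
```

Run:
```python
from h import *
o=manip.get_obs();print(o["time_s"],o["tool_pos"],o["ee_rot"],o["qpos"].round(2))
im,K,E=snap("wrist");np.savez("w4.npz",K=K,E=E);cv2.imwrite("pics/w4.png",im)
```

```text
16.2 [ 0.62674802 -0.20264419  0.28153112] [ 6.74955851e-01  7.37857686e-01  5.33397095e-05 -7.94504358e-04] [-0.43  0.28  1.38  0.    1.48 -0.52]
```

View pics/w4.png

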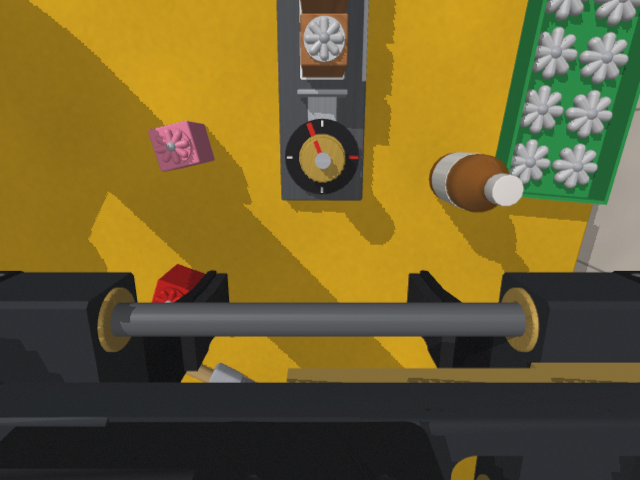

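The wrist view shows die B square within its white outline at (324,45), the nut at (322,158) with pointer at (311,130) toward the dies and slightly to the front, dial marks at (322,124),(289,157),(354,157),(322,189), and bottle body at (470,181).

Run:
```python
from h import *
im=cv2.imread("pics/w4.png");d=np.load("w4.npz");K,E=d["K"],d["E"]
hsv=cv2.cvtColor(im,cv2.COLOR_BGR2HSV)
q=[(322,124),(354,157),(322,189),(289,157)];M=ray(q,K,E,.02)[:,:2];print("marks",M,M.mean(0),[np.linalg.norm(m-M.mean(0)) for m in M])
brass=cv2.inRange(hsv,(15,60,100),(30,190,255));m=np.zeros_like(brass);m[128:190,292:352]=brass[128:190,292:352]
ys,xs=np.nonzero(m);print("brass bbox",xs.min(),xs.max(),ys.min(),ys.max())
n=M.mean(0)
for z in(.03,.08,.09): print(z,ray((322.5,159.5),K,E,z)[0])
v=ray((311,130),K,E,.028)[0,:2]-n;a=np.radians(5.1);X=np.array([np.cos(a),np.sin(a)]);Y=np.array([-X[1],X[0]])
print("turn",np.arctan2(v@Y,-v@X));print("bottle cap",ray((504,189),K,E,.13),"label base",ray((437,178),K,E,.03))
w=cv2.inRange(hsv,(0,0,130),(179,60,255));m=np.zeros_like(w);m[15:70,298:350]=w[15:70,298:350]
b=cv2.inRange(hsv,(3,90,60),(16,200,255));m=np.zeros_like(b);m[0:90,290:360]=b[0:90,290:360];ys,xs=np.nonzero(m[20:70]);print("die4 edges px",xs.min(),xs.max())
print("die4 rosette",ray((324,39),K,E,.08))
```

```text
marks [[ 0.62358662 -0.11195055]
 [ 0.66177138 -0.14324807]
 [ 0.63000284 -0.18129673]
 [ 0.59068305 -0.14960437]] [ 0.62651097 -0.14652493] [np.float64(0.034697833865304444), np.float64(0.03541233960735524), np.float64(0.0349466900852467), np.float64(0.03596001950221925)]
brass bbox 299 344 134 181
0.03 [ 0.62739264 -0.14859842  0.03      ]
0.08 [ 0.62652087 -0.14658642  0.08      ]
0.09 [ 0.62634651 -0.14618402  0.09      ]
turn 1.1829294494725529
bottle cap [[ 0.77561022 -0.15483638  0.13      ]] label base [[ 0.75316348 -0.15708917  0.03      ]]
die4 edges px 300 347
die4 rosette [[ 0.61839456 -0.04507616  0.08      ]]
```

Emit:
carry_out(
  newtons=30,
  rows=[
    {"tx": 0, "ty": 2.8, "tz": -3, "roll": 0, "gripper": 0},
    {"tx": 0, "ty": 2.8, "tz": -3, "roll": 0, "gripper": 0},
    {"tx": 0, "ty": 0, "tz": -4, "roll": 0, "gripper": 0},
    {"tx": 0, "ty": 0, "tz": -4, "roll": 0, "gripper": 0},
    {"tx": 0, "ty": 0, "tz": -3, "roll": 0, "gripper": 0},
    {"tx": 0, "ty": 0, "tz": -3, "roll": 0, "gripper": 0},
    {"tx": 0, "ty": 0, "tz": -1.7, "roll": 0, "gripper": 0},
    {"tx": 0, "ty": 0, "tz": 0, "roll": 0, "gripper": 0},
    {"tx": 0, "ty": 0, "tz": 0, "roll": 0, "gripper": 0},
  ],
)

```text
time_s: 17.38
tool_pos: [0.6279, -0.1472, 0.0667]
ee_rot: [0.675, 0.738, 0.0, 0.001]
contact_force: [-0.6, -1.0, 0.5]
gripper_width: 1.002
finger_force: 0.0
```

Emit:
carry_out(
  rows=[
    {"tx": -0.1, "ty": 0.05, "tz": -0.2, "roll": 0, "gripper": 0.3},
    {"tx": 0, "ty": 0, "tz": 0, "roll": 0, "gripper": 1},
    {"tx": 0, "ty": 0, "tz": 0, "roll": 0, "gripper": 1},
    {"tx": 0, "ty": 0, "tz": 0, "roll": 0, "gripper": 1},
    {"tx": 0, "ty": 0, "tz": 0, "roll": 0, "gripper": 1},
    {"tx": 0, "ty": 0, "tz": 0, "roll": 0, "gripper": 1},
  ],
)

```text
time_s: 18.12
tool_pos: [0.6259, -0.1469, 0.0636]
ee_rot: [0.675, 0.738, -0.0, -0.0]
contact_force: [-0.7, -0.4, 1.3]
gripper_width: 0.526
finger_force: 30.0
```

Emit:
carry_out(
  rows=[
    {"tx": 0, "ty": 0, "tz": 0, "roll": -5, "gripper": 1},
    {"tx": 0, "ty": 0, "tz": 0, "roll": -8, "gripper": 1},
    {"tx": 0, "ty": 0, "tz": -0.02, "roll": -8, "gripper": 1},
    {"tx": 0, "ty": 0, "tz": 0, "roll": -8, "gripper": 1},
    {"tx": 0, "ty": 0, "tz": -0.02, "roll": -8, "gripper": 1},
    {"tx": 0, "ty": 0, "tz": 0, "roll": -8, "gripper": 1},
    {"tx": 0, "ty": 0, "tz": 0, "roll": 0, "gripper": 1},
    {"tx": 0, "ty": 0, "tz": 0, "roll": 0, "gripper": 1},
  ],
)

```text
time_s: 19.12
tool_pos: [0.6259, -0.1469, 0.0631]
ee_rot: [0.905, 0.425, -0.0, -0.0]
contact_force: [-2.8, -0.6, 1.6]
gripper_width: 0.525
finger_force: 30.0
```

Run:
```python
from h import *
o=manip.get_obs();print(o)
im,K,E=snap("side");c=im[250:330,330:420];im2,K2,E2=snap("scene");e=im2[225:305,225:315]
cv2.imwrite("pics/n1.png",np.hstack([cv2.resize(x,None,fx=4.4,fy=4.4,interpolation=cv2.INTER_CUBIC) for x in(c,e)]))
```

```text
{'time_s': 19.125, 'qpos': array([-3.52964637e-01,  4.39112754e-01,  1.60631099e+00, -1.61384556e-04,
        1.09658143e+00,  3.40811768e-01]), 'qd': array([3.74743836e-04, 1.09950901e-03, 1.06282448e-03, 3.96152626e-05,
       7.51843351e-04, 8.95064478e-03]), 'tau': array([ 7.11149555e-01, -5.43335760e+01, -3.43383300e+01,  4.20057736e-01,
       -5.07246237e-01, -3.39157472e-02]), 'tool_pos': array([ 0.62588353, -0.14685601,  0.06307858]), 'ee_rot': array([ 9.05369652e-01,  4.24624241e-01, -1.96023136e-04, -9.62846512e-05]), 'contact_force': array([-2.79020924, -0.57639983,  1.55571381]), 'ft_torque': array([-0.18116888,  0.3883047 , -0.04409771]), 'finger_force': 30.0002458691597, 'gripper_width': 0.5253967038170807}
```

View pics/n1.png

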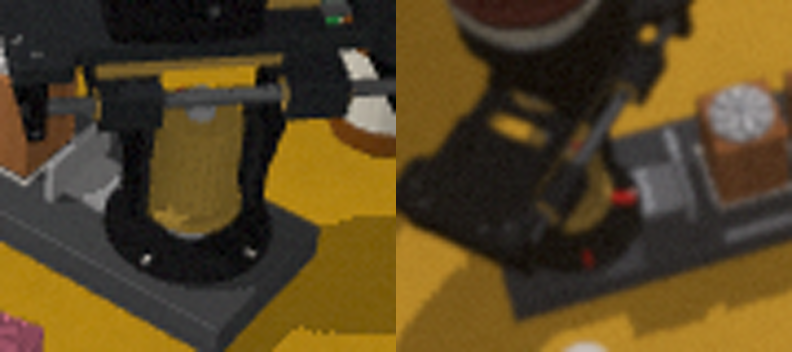

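The crops show the fingers gripping the nut from both sides without touching flange or dial; the red pointer is at (622,197) in the right crop, now just past the dies' side.

Emit:
carry_out(
  rows=[
    {"tx": 0, "ty": 0, "tz": -0.02, "roll": -8, "gripper": 1},
    {"tx": 0, "ty": 0, "tz": 0, "roll": -8, "gripper": 1},
    {"tx": 0, "ty": 0, "tz": -0.02, "roll": -8, "gripper": 1},
    {"tx": 0, "ty": 0, "tz": 0, "roll": -8, "gripper": 1},
    {"tx": 0, "ty": 0, "tz": -0.02, "roll": -8, "gripper": 1},
    {"tx": 0, "ty": 0, "tz": 0, "roll": -8, "gripper": 1},
    {"tx": 0, "ty": 0, "tz": -0.01, "roll": -8, "gripper": 1},
    {"tx": 0, "ty": 0, "tz": 0, "roll": -6, "gripper": 1},
    {"tx": 0, "ty": 0, "tz": 0, "roll": 0, "gripper": 1},
    {"tx": 0, "ty": 0, "tz": 0, "roll": 0, "gripper": 1},
  ],
)

```text
time_s: 20.48
tool_pos: [0.6259, -0.1469, 0.0624]
ee_rot: [0.995, -0.102, -0.0, 0.0]
contact_force: [-3.4, -1.7, 1.4]
gripper_width: 0.524
finger_force: 30.0
```

```bash
cat > n.py <<'E'
from h import *
o=manip.get_obs();print(o["tool_pos"],"yaw",np.degrees(np.arctan2(o["ee_rot"][1]**2-o["ee_rot"][0]**2,2*o["ee_rot"][0]*o["ee_rot"][1])),"tq",o["ft_torque"],o["contact_force"],o["gripper_width"])
n=np.array([.6265,-.1465]);a=np.radians(5.1);X=np.array([np.cos(a),np.sin(a)]);Y=np.array([-X[1],X[0]])
for c in("scene","side"):
    im,K,E=snap(c);hsv=cv2.cvtColor(im,cv2.COLOR_BGR2HSV)
    red=(((hsv[...,0]<7)|(hsv[...,0]>172))&(hsv[...,1]>150)&(hsv[...,2]>70)).astype(np.uint8)
    k,l,st,ce=cv2.connectedComponentsWithStats(red)
    for s,p in zip(st[1:],ce[1:]):
        v=ray(p,K,E,.028)[0,:2]-n
        if np.linalg.norm(v)<.06 and s[4]>2: print(c,s[4],p.round(1),"r",np.linalg.norm(v).round(4),"turn",np.arctan2(v@Y,-v@X).round(2))
E
python3 n.py
```

```text
[ 0.62594107 -0.146915    0.06240423] yaw -101.75464871479878 tq [-0.30390202  0.66248278 -0.03399206] [-3.36937298 -1.6750199   1.42172223] 0.5238337859491331
scene 13 [268.2 279.2] r 0.0212 turn 3.07
```

Emit:
carry_out(
  rows=[
    {"tx": 0, "ty": 0, "tz": 0, "roll": -4, "gripper": 1},
    {"tx": 0, "ty": 0, "tz": -0.01, "roll": -4, "gripper": 1},
    {"tx": 0, "ty": 0, "tz": 0, "roll": 0, "gripper": 1},
    {"tx": 0, "ty": 0, "tz": 0, "roll": 0, "gripper": 1},
  ],
)

```text
time_s: 21.08
tool_pos: [0.626, -0.1469, 0.0623]
ee_rot: [0.985, -0.171, -0.0, 0.0]
contact_force: [-3.2, -2.3, 2.2]
gripper_width: 0.528
finger_force: 30.0
```

```bash
python3 n.py
```

```text
[ 0.62596986 -0.14689341  0.06233713] yaw -109.74655563406237 tq [-0.37513604  0.688139    0.69498075] [-3.23480351 -2.25864443  2.15155286] 0.5284466050897582
scene 13 [267.2 279.9] r 0.0226 turn -3.09
```

The torque rise to 0.69 N m shows the nut has bottomed. Now I'll back off a quarter turn.

Emit:
carry_out(
  rows=[
    {"tx": 0, "ty": 0, "tz": 0, "roll": 0, "gripper": 1},
    {"tx": 0, "ty": 0, "tz": 0, "roll": 4, "gripper": 1},
    {"tx": 0, "ty": 0, "tz": 0.01, "roll": 8, "gripper": 1},
    {"tx": 0, "ty": 0, "tz": 0.01, "roll": 8, "gripper": 1},
    {"tx": 0, "ty": 0, "tz": 0.01, "roll": 8, "gripper": 1},
    {"tx": 0, "ty": 0, "tz": 0.01, "roll": 8, "gripper": 1},
    {"tx": 0, "ty": 0, "tz": 0.01, "roll": 8, "gripper": 1},
    {"tx": 0, "ty": 0, "tz": 0.01, "roll": 8, "gripper": 1},
    {"tx": 0, "ty": 0, "tz": 0.01, "roll": 8, "gripper": 1},
    {"tx": 0, "ty": 0, "tz": 0.01, "roll": 8, "gripper": 1},
    {"tx": 0, "ty": 0, "tz": 0.01, "roll": 8, "gripper": 1},
    {"tx": 0, "ty": 0, "tz": 0.01, "roll": 8, "gripper": 1},
    {"tx": 0, "ty": 0, "tz": 0, "roll": 6, "gripper": 1},
    {"tx": 0, "ty": 0, "tz": 0, "roll": 1, "gripper": 1},
    {"tx": 0, "ty": 0, "tz": 0, "roll": 0, "gripper": 1},
    {"tx": 0, "ty": 0, "tz": 0, "roll": 0, "gripper": 1},
    {"tx": 0, "ty": 0, "tz": 0, "roll": 0, "gripper": 1},
  ],
)

```text
time_s: 23.3
tool_pos: [0.626, -0.1468, 0.0633]
ee_rot: [0.814, 0.581, -0.0, -0.0]
contact_force: [-3.6, -2.1, 1.5]
gripper_width: 0.527
finger_force: 30.0
```

```bash
python3 n.py
python3 - <<'E'
from h import *
im,K,E=snap("scene");print(manip.get_obs()["qd"].round(3))
cv2.imwrite("pics/f.png",cv2.resize(im[170:320,210:410],None,fx=4,fy=4,interpolation=cv2.INTER_CUBIC))
E
```

```text
[ 0.6259638  -0.14681099  0.06329993] yaw -18.93498393893982 tq [-0.48057479  0.92428441 -0.07191538] [-3.61982543 -2.0508919   1.4610331 ] 0.5268257990099542
scene 14 [276.  265.5] r 0.0326 turn 1.23
[ 0.     0.001  0.002 -0.001  0.    -0.002]
```

View pics/f.png

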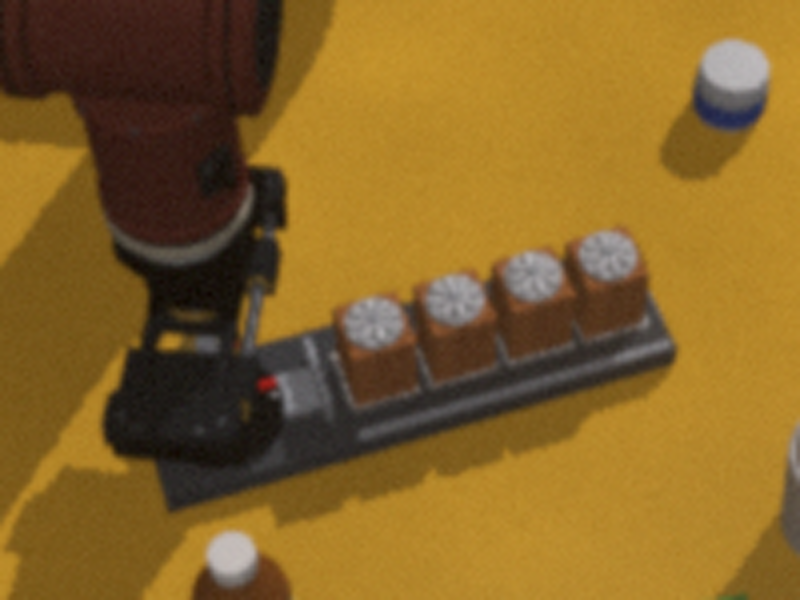

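The crop shows four dies in a neat row at (375,325), (455,300), (533,277), (607,255), with the pointer at (267,384) toward the end stop. I'll check the bias of the scene-camera angle.

Run:
```python
from h import *
n=np.array([.6265,-.1465]);a=np.radians(5.1);X=np.array([np.cos(a),np.sin(a)]);Y=np.array([-X[1],X[0]])
im,K,E=snap("scene")
def t(p):
    v=ray(p,K,E,.028)[0,:2]-n; return np.linalg.norm(v).round(4),np.arctan2(v@Y,-v@X).round(2)
print("after 45deg (expect 1.97)",t((276.4,269.8)))
i0=cv2.imread("pics/scene0.png");hsv=cv2.cvtColor(i0,cv2.COLOR_BGR2HSV)
red=(((hsv[...,0]<7)|(hsv[...,0]>172))&(hsv[...,1]>150)&(hsv[...,2]>70)).astype(np.uint8);red[:,:240]=0;red[:240]=0;red[300:]=0;red[:,300:]=0
k,l,st,ce=cv2.connectedComponentsWithStats(red)
for s,p in zip(st[1:],ce[1:]):print("start (expect 1.17; mark 3.14)",s[4],p,t(p))
for ang in(1.17,1.3,1.57,1.97,3.14):
    P=n+.031*(-X*np.cos(ang)+Y*np.sin(ang));print(ang,proj([[*P,.028]],K,E).round(1))
```

```text
after 45deg (expect 1.97) (np.float64(0.0283), np.float64(1.63))
start (expect 1.17; mark 3.14) 11 [274.18181818 261.45454545] (np.float64(0.0383), np.float64(0.89))
start (expect 1.17; mark 3.14) 1 [268. 283.] (np.float64(0.0317), np.float64(-3.09))
1.17 [[275.1 265.4]]
1.3 [[276.  266.4]]
1.57 [[277.3 269. ]]
1.97 [[277.6 273.1]]
3.14 [[268.6 282.6]]
```

The scene camera reads 0.3 rad low at both known angles, so the nut is at about 1.55. Handing in.

```bash
python3 -c "
from station import manip
print(manip.close_job())"
```

```text
the job is handed in; nothing more can be done
None
```

I handed the job in at about 23 s with both dies on the two empty places, square and in line; the nut was bottomed out (0.69 N m), backed off a quarter turn to about 1.55 rad by camera and still gripped at 30 N, though the hand-in gave no verdict.

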